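# Hold a glued carton shut under the bench press

### The job

The small white carton on the bed of the bench press has just been glued and must be held shut. Swing the press's cam lever over to its far stop to free the ram, then push the black palm knob straight down until the spring foot bears on the carton and its spring is about half squeezed, never squeezed fully shut. Finish while still holding the knob there, with the carton where it lay and the other goods left undisturbed.

Things in the scene. Friction and masses are not known exactly. Their poses are not given: they have to be found in the camera images.
- press: Grey cast bench press, fixed to the table, wherever it stands. Origin on the table under the ram's vertical axis; its x points away from the robot and y to the left when it stands square (it may be turned up to 0.5 rad), z up; all sizes here in mm. Base plate 180 (x) by 260 (y, from -90 to +170) by 22 high; column 50 by 40 at y = +130; head (arm) 50 wide from y = -30 to +150, its top at z = 178. The ram slides vertically through the head at x = y = 0.
- pivot (a point): On the vertical axis of the cam lever, at press x = 0, y = +45, z = 212, the mid-height of the lever's arm. Fixed on the press.
- lever_tip (a point): Centre of the top of the lever's upright black grip, a cylinder 18 in diameter and 45 tall (press z 206 to 251), 80 out from the pivot on a level steel arm of 12 diameter. It moves with the lever.
- lever (a joint): Cam lever angle in rad about the vertical pivot. 0 = locked: the arm points along press +x (away from the robot) and the steel stop on its hub stands under the palm knob, so the ram cannot go down. It grows counter-clockwise seen from above; at 1.55 (far stop) the arm points along press +y, over the column, and the ram is free. Above about 1.1 the stop is well clear. It starts between 0 and 0.3, and stays where it is left; about 1.3 N at the grip turns it.
- knob_top (a point): Centre of the flat top of the black palm knob, 54 in diameter and 24 thick, the top end of the ram. At rest 254 above the table; it moves down with the ram.
- ram (a joint): How far the ram is pushed down, in m: 0 at rest (up), 0.052 at its bottom stop. A return spring lifts it: about 5 N at the start, 120 N/m more on the way down, plus the foot's push once that bears. It springs back up if let go.
- foot_face (a point): Centre of the underside of the foot, a dark rubber disc 60 in diameter and 10 thick that hangs on a 14 steel pin under the ram. 105 above the table at rest.
- foot (a joint): How far the foot's spring is squeezed, in m: 0 = foot hanging free, 0.024 = fully squeezed, foot against the ram's tube. Stiffness 400 N/m with about 2 N to start it, so half squeezed (0.012) is about 7 N on the carton and some 14 to 17 N on the knob in all. A dark ring round the pin meets the tube's lower edge at half.
- bed: Aluminium bed plate 150 by 110 by 8, origin at the centre of its underside, fixed; its height was set by a screw and differs from day to day by some 12, so the foot meets the carton after 13 to 25 of ram travel.
- carton: White carton 100 by 64 by 50 high, loose on the bed under the foot. Origin at the centre of its underside.
- spare: Another such carton, 100 by 64 by 50 high, on the table by the press: leave it. Origin at the centre of its underside.
- tape: Roll of tape, 90 in diameter, 25 high, lying on the table near the press: leave it. Origin at the centre of its underside.
- driver: Screwdriver, 170 long, black handle, lying on the table near the press: leave it. Origin at the underside, x along it.
- liners: Black roll of bin liners, 72 in diameter, 200 long along its x, lying on the table: leave it. Origin at its underside.
- tissues: Tissue box 120 by 220 by 75 high on the table: leave it. Origin at the centre of its underside.
- spray: White spray bottle with a blue trigger head, 68 in diameter, 220 tall: leave it. Origin at the centre of its underside.
- cleaner: Yellow-green bottle of floor cleaner, 80 in diameter, 240 tall: leave it. Origin at the centre of its underside.
Things that resemble listed ones, but are neither listed nor needed, are in the scene too. Leave any blue or purple look-alike of the carton alone.

How it is judged (in metres and radians):
On the way, in this order (a step that is already met when the one before it is completed fails the run):
1. the cam lever is swung over (beyond 1.1 rad) while the ram is still up (value of joint lever above 1.1 rad and value of joint ram below 0.006 m), for 0.1 s.
2. the foot bears on the carton with its spring about half squeezed (6 to 18 mm) (value of joint foot between 0.006 and 0.018 m and contact force between foot and carton above 1.5 N), for 0.2 s.
At the end, for the whole second after the job is handed in: The lever is over (beyond 1.1 rad); the robot is still pushing the palm knob (more than 4 N) and the ram is still; the foot presses on the carton (more than 1.5 N) with its spring squeezed 6 to 18 mm of 24; the carton lies flat within 12 mm of where it started (all of step 2 and value of joint lever above 1.1 rad and velocity of joint ram between -0.01 and 0.01 m/s and contact force between any of the arm, the fingers and ram above 4 N and distance of carton from where it was at the start of the episode below 0.012 m and angle between carton's own z axis and vertical below 0.1 rad); the arm keeps its last pose, push and grip.
It fails at once if the foot's spring is squeezed fully shut (beyond 22.5 mm) (value of joint foot above 0.0225 m).
It fails at once if one of the other goods is moved by more than 30 mm (distance of any of spare, tape, driver, liners, tissues, spray, cleaner from where it was at the start of the episode above 0.03 m).
It also fails if it takes over 51 s, if anything falls off the work surface, if the arm or the gripper's body presses on something with over 40 N, if the wrist force passes 120 N, or if a joint passes its speed limit or range.

### The arm

A 6-joint arm with a two-finger parallel gripper is mounted at the origin on the work surface. World frame = base frame: x ahead of the robot, y to its left, z up, the work surface at z = 0. Lengths are in mm, angles in rad, forces in N, time in s.
With the tool pointing down it reaches from about 300 to 775 mm from the base axis. Payload 14.6 kg.
Tool frame: the origin (TCP) lies on the mounting face of the last link; the fingertips stand 173 mm ahead of it and the grasp point (between the pads) lies 155 mm ahead of it (tips_ahead is the distance from the TCP to the fingertips, in mm); z points along the fingers, y is the line along which they close (so a half turn about z gives the same grasp; the last joint's range is limited). The gripper opens to 85 mm and grips with 20 to 120 N. Pads are 22 mm wide; open, the fingers measure 114 mm over their backs; the gripper's body (76 mm by 85 mm) begins 54 mm behind the grasp point. The pads swing forward as they close: fully open they stand 13 mm farther back than shut.
Start: joints at [-1.386, 0.3, 1.521, -0, 1.321, -0.067], TCP at [137.025, -532.649, 404.681] pointing down, gripper open.
Joint ranges: [-3.03, 3.03], [-0.79, 2.21], [0.23, 2.52], [-1.04, 4.18], [0, 3.07], [-2.55, 2.55]. Speed limits (rad/s): [2.22, 2.22, 2.57, 3.14, 3.14, 3.14].

### API

Orientations are given as a unit quaternion [w, x, y, z].
In Python, from rig import * gives the robot as it stands. The module is installed in compiled form; this text tells all that it offers.
- The arm moves only by the tool step_arm, never from a script. Its argument "moves" is a list of rows, each a list of 7 numbers: the closure, from -1 (fully open) to 1 (shut), so that 0 is half open, then the shift along the tool's x, y, z in cm, then the turn, a rotation vector about the tool's x, y, z in degrees. A call has 1 to 8 rows; each row shifts and turns the commanded pose from where the row before left it, along the tool's axes as they then stand; what a row does not reach is not made up. A row lasts 1/10 s, in which the tool goes at most 50 mm and 8.59 degrees, less where a joint would pass 70% of its speed; a pose out of reach is approached as far as the arm can. A call with a gripper value outside its range is refused whole. The fingers move at their own pace and stop on an object; "squeeze" is the grip in N (left out, the last holds). Time passes only in rows, so rows that do not move let the fingers close. It gives the time, the measured TCP pose, the force, the opening and the grip force at its end, in the units of the state.
- sense(): the state, without advancing time (a new reading comes with each control period).
- capture(name): name is "side" or "top"; returns a dict with "img" (420x560x3 uint8, red, green, blue), "fx", "fy", "cx", "cy" (pixels), "rvec" (rotation vector, rad) and "tvec" (3), from world to camera coordinates, as OpenCV has them. Camera axes: x right, y down, z forward; pixel columns grow to the right and rows downward; lengths in mm; the calibration is good to about 2 mm. A picture is of the moment at which its call begins. There is no depth.
- hand_in(): hands the job in; it is judged then, once.
The state is a dict: "t": time; "joints": joint angles; "joint_vel": joint speeds; "joint_torque": joint torques, N m; "tool_pos": TCP position; "tool_rot": TCP orientation; "wrist_force": force on the tool from outside, world axes, zero at the start; "wrist_torque": the same for the moment, N m; "width": finger opening in mm; "gripper_force": force on a finger pad.
Only numpy, scipy, OpenCV 4.12 (cv2) and the standard library are available. Lean on these libraries where they do the work, as an engineer would, in place of code of your own. Each camera call takes 0.05 s, during which the arm holds its last target. There are 200 camera calls.

## Working session

There is one attempt and no reset: what is moved stays moved. The work goes in short steps, Python scripts to look and compute and a tool call to move; the robot and the scene stay as the last step left them, time stands still between calls to the robot, and variables do not carry over. Pictures are saved under pics/ and viewed, at most 10 in all, crops included, and the job is handed in when it is done.

Besides the shell and the picture viewer there is one more tool, called after "Call:" as name(argument=value, ...) on one line, values as JSON. step_arm: Moves the arm, as the interface text tells. Its arguments: {"type":"object","properties":{"moves":{"type":"array","items":{"type":"array","items":{"type":"number"}}},"squeeze":{"type":"number"}},"required":["moves"]}

```bash
mkdir -p pics
cat > h.py <<'E'
from rig import *
import numpy as np, cv2
def cam(n):
    c=capture(n); R=cv2.Rodrigues(np.array(c["rvec"],float))[0]; t=np.array(c["tvec"],float).ravel()
    c["R"],c["t"]=R,t; c["C"]=-R.T@t; return c
def save(c,f): cv2.imwrite(f,c["img"][:,:,::-1])
def ray(c,u,v): 
    d=c["R"].T@np.array([(u-c["cx"])/c["fx"],(v-c["cy"])/c["fy"],1.]); return d/np.linalg.norm(d)
def onz(c,u,v,z):
    d=ray(c,u,v); return c["C"]+d*(z-c["C"][2])/d[2]
def proj(c,p):
    q=c["R"]@np.array(p,float)+c["t"]; return np.array([c["fx"]*q[0]/q[2]+c["cx"],c["fy"]*q[1]/q[2]+c["cy"]])
def tri(c1,a,c2,b):
    d1,d2=ray(c1,*a),ray(c2,*b); s=np.linalg.lstsq(np.c_[d1,-d2],c2["C"]-c1["C"],rcond=None)[0]
    p,q=c1["C"]+s[0]*d1,c2["C"]+s[1]*d2; return (p+q)/2,np.linalg.norm(p-q)
E
python3 - <<'E'
from h import *
for n in("top","side"):
    c=cam(n); save(c,f"pics/{n}0.png"); print(n,c["C"].round(),c["fx"],c["R"][2].round(2))
s=sense(); print(s["t"],s["tool_rot"],s["wrist_force"])
E
```

```text
top [ 496.  -56. 1626.] 539.6769379948962 [ 0.04  0.01 -1.  ]
side [  -46. -1323.  1230.] 490.06779737439604 [ 0.35  0.72 -0.61]
0.1 [-4.85019096e-04  9.92085203e-01  1.25565572e-01 -3.55908899e-05] [0.31559306 0.31252967 0.66861886]
```

View pics/top0.png

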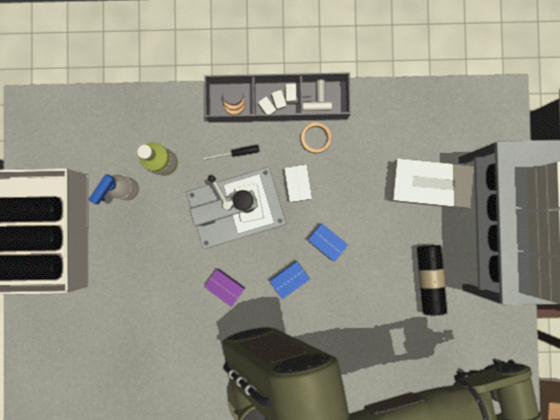

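View pics/side0.png

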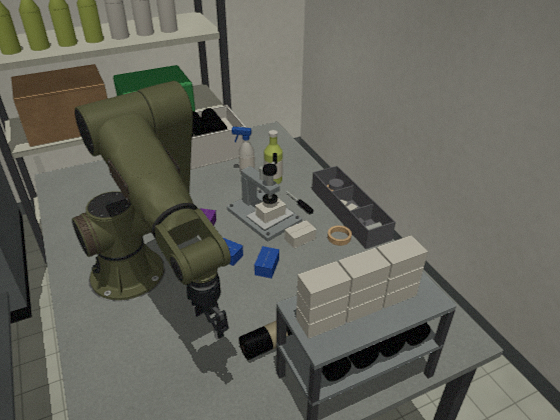

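The top view shows the knob at about (243,201), the lever grip at about (211,180) and the press base with corners near (187,187), (268,170), (285,224) and (204,247). The white carton on the bed is at (250,205) and the spare at (298,183). Things that could be confused:
- **Black round things:** the knob (243,201), the grip (211,180), the driver handle (245,151) and the liners (431,280).
- **Cartons:** white on the bed, spare, blue (328,242) and (290,280), purple (225,287).

I choose the knob and grip on the grey press and check them in a close crop.

Run:
```python
from h import *
a=cam("top"); b=cam("side")
A=cv2.resize(a["img"][150:260,175:300],None,fx=4.8,fy=4.8,interpolation=cv2.INTER_CUBIC)
B=cv2.resize(b["img"][140:250,215:325],None,fx=4.8,fy=4.8,interpolation=cv2.INTER_CUBIC)[:, :]
A=A[:528,:]; B=B[:528,:]
cv2.imwrite("pics/crop_top.png",A[:,:,::-1]); cv2.imwrite("pics/crop_side.png",B[:,:,::-1])
for n,c,(u0,u1,v0,v1) in(("top",a,(180,290,165,245)),("side",b,(240,300,145,215))):
    m=(c["img"].max(2)<50).astype(np.uint8); k=np.zeros_like(m); k[v0:v1,u0:u1]=m[v0:v1,u0:u1]
    N,l,s,ce=cv2.connectedComponentsWithStats(k)
    for i in range(1,N):
        if s[i,4]>12: print(n,s[i],ce[i].round(1))
for u,v in((187,187),(268,170),(285,224),(204,247)): print(onz(a,u,v,22).round())
```

```text
top [233 191  12  17  39] [236.3 197.3]
side [273 153   4  11  36] [274.6 157.6]
side [263 164  14  12 145] [269.4 169.4]
side [263 194  14  10 102] [269.6 198.7]
[623. 235.  22.]
[669.  -8.  22.]
[507. -56.  22.]
[443. 186.  22.]
```

View pics/crop_top.png

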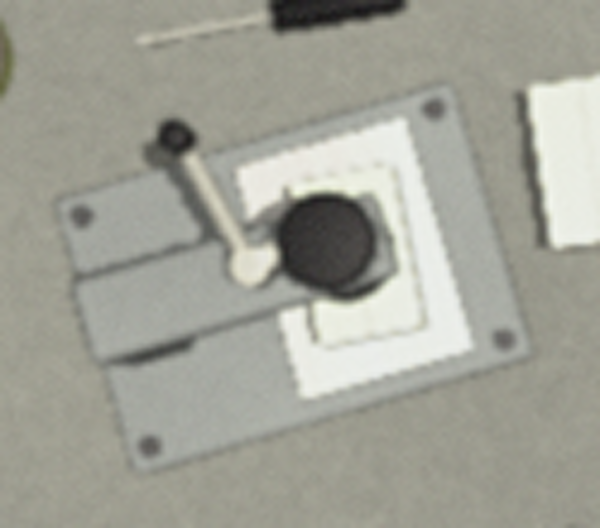

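View pics/crop_side.png

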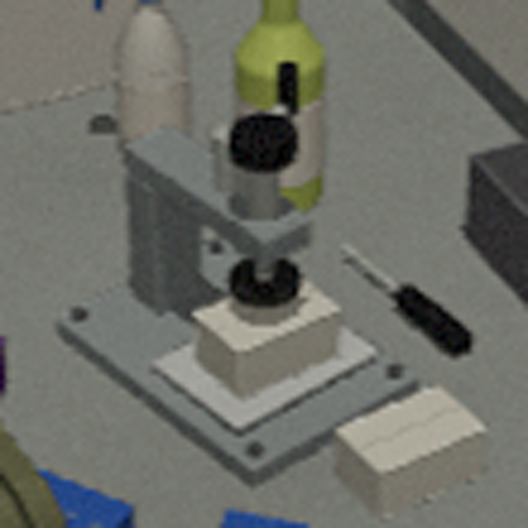

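The crops confirm the choice. In full-image pixels, the knob top is at (243.1,200), the hub at (227.7,204.6) and the grip top at (211.7,177.9). Both the carton and the bed lie under the foot.

Run:
```python
from h import *
a=cam("top");b=cam("side")
f=lambda u,v:(175+u/4.8,150+v/4.8)
g=lambda u,v:(215+u/4.8,140+v/4.8)
k=onz(a,*f(327,240),254);p=onz(a,*f(253,262),218);t=onz(a,*f(176,134),251)
print("knob",k,"hub",p,"tip",t, np.linalg.norm((k-p)[:2]),np.linalg.norm((t-p)[:2]))
print(tri(a,f(327,240),b,g(264,131)),tri(a,f(176,134),b,g(289,66)))
q=[onz(a,*f(*c),22)[:2] for c in((62,200),(452,87),(530,350),(138,470))]
for i in range(4):
    d=q[(i+1)%4]-q[i];print(np.linalg.norm(d).round(),np.degrees(np.arctan2(d[1],d[0])).round(1))
yaw=np.arctan2(*( (q[1]-q[0]+q[2]-q[3])[::-1]))+np.pi/2
ex=np.array([np.cos(yaw),np.sin(yaw)]);ey=np.array([-ex[1],ex[0]])
o=np.mean(q,0)-40*ey
print("yaw",yaw,"origin from base",o,"pivot",o+45*ey,"lever",np.arctan2(t[1]-p[1],t[0]-p[0])-yaw)
print("knob-o in press",ex@(k[:2]-o),ey@(k[:2]-o))
for th in(0.15,.3,.6,1.1,1.55): print(th,(o+45*ey+80*(np.cos(th)*ex+np.sin(th)*ey)).round())
R=cv2.Rodrigues
from scipy.spatial.transform import Rotation as Ro
w=sense()["tool_rot"];print(Ro.from_quat([w[1],w[2],w[3],w[0]]).as_matrix().round(3))
```

```text
knob [568.49718035  49.49451321 254.        ] hub [559.15793974  92.81741244 218.        ] tip [626.78287695 129.42835729 251.        ] 44.318111566419866 76.89924197389041
(array([570.51320348,  48.91868196, 250.97374608]), np.float64(4.050032351790912)) (array([628.82776906, 128.85688728, 249.17861705]), np.float64(4.08324062687794))
253.0 -74.9
170.0 -164.6
254.0 106.0
174.0 15.0
yaw 0.27092736067482126 origin from base [569.14158977  48.84267028] pivot [557.09846094  92.20121094] lever 0.22527551638778126
knob-o in press -0.44645386088517564 0.8005258605993295
0.15 [630. 125.]
0.3 [624. 135.]
0.6 [609. 153.]
1.1 [573. 171.]
1.55 [537. 170.]
[[ 0.968  0.249 -0.   ]
 [ 0.249 -0.968  0.   ]
 [ 0.    -0.    -1.   ]]
```

Call:
step_arm(moves=[[0, 0, 0, -3.3, 0, 0, 0], [0, 0, 0, -3.3, 0, 0, 0], [0, 3.8, -3.1, 0, 0, 0, 0], [0, 3.8, -3.1, 0, 0, 0, 0], [0, 3.8, -3.1, 0, 0, 0, 0], [0, 3.8, -3.1, 0, 0, 0, 0], [0, 3.8, -3.1, 0, 0, 0, 0], [0, 3.8, -3.1, 0, 0, 0, 0]], squeeze=20)

```text
t: 1.1
tool_pos: [312.1, -293.9, 470.9]
tool_rot: [0.0, 0.992, 0.125, 0.0]
wrist_force: [1.5, -0.8, -0.7]
width: 43.0
gripper_force: 0.0
```

Call:
step_arm(moves=[[0, 3.8, -3.1, 0, 0, 0, 0], [0, 3.8, -3.1, 0, 0, 0, 0], [0, 3.8, -3.1, 0, 0, 0, 0], [0, 3.8, -3.1, 0, 0, 0, 0], [0, 3.8, -3.1, 0, 0, 0, 0], [0, 3.8, -3.1, 0, 0, 0, 0], [0, 3.8, -3.1, 0, 0, 0, 0], [0, 0, 0, 0, 0, 0, 0]])

```text
t: 1.9
tool_pos: [516.9, -15.4, 469.9]
tool_rot: [-0.0, 0.992, 0.128, -0.0]
wrist_force: [-0.2, -0.5, -0.0]
width: 42.6
gripper_force: 0.0
```

Call:
step_arm(moves=[[0, 3.6, -2.8, 0, 0, 0, 0], [0, 3.6, -2.8, 0, 0, 0, 0], [0, 3.6, -2.8, 0, 0, 0, 0], [0, 3.5, -2.8, 0, 0, 0, 0], [0, 0, 0, 0, 0, 0, -7.5], [0, 0, 0, 0, 0, 0, -7.5], [0, 0, 0, 0, 0, 0, 0]])

```text
t: 2.6
tool_pos: [625.7, 124.7, 470.3]
tool_rot: [-0.0, 0.967, 0.255, -0.0]
wrist_force: [-0.5, 0.5, -0.6]
width: 43.1
gripper_force: 0.0
```

Run:
```python
from h import *
s=sense();print(s["tool_pos"],np.round(s["joints"],2),s["tool_rot"],s["wrist_force"])
b=cam("side");cv2.imwrite("pics/s1.png",cv2.resize(b["img"][90:250,190:350],None,fx=3.7,fy=3.7,interpolation=cv2.INTER_CUBIC)[:,:,::-1])
```

```text
[625.73148643 124.68740005 470.30604187] [ 0.14  0.47  1.14 -0.    1.53  1.19] [-2.19027875e-05  9.66925293e-01  2.55059539e-01 -3.28604752e-04] [-0.52270445  0.51607998 -0.61238995]
```

View pics/s1.png

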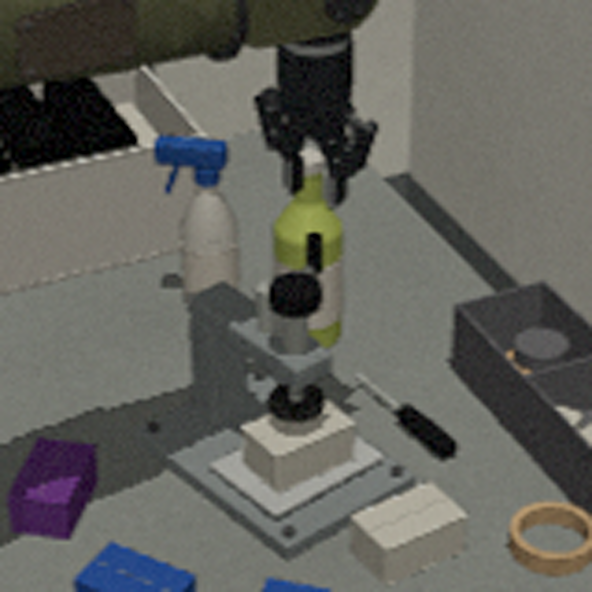

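The two fingertips, at about (290,185) and (335,185) in the crop, straddle the grip at (315,250). Next I lower them over it.

Call:
step_arm(moves=[[0, 0.35, -0.25, 2.5, 0, 0, 0], [0, 0, 0, 2.5, 0, 0, 0], [0, 0, 0, 2.4, 0, 0, 0], [0, 0, 0, 0, 0, 0, 0]])

```text
t: 3.05
tool_pos: [627.2, 128.2, 393.6]
tool_rot: [-0.0, 0.968, 0.252, -0.003]
wrist_force: [-0.8, 0.8, -0.2]
width: 42.1
gripper_force: 0.0
```

Run:
```python
from h import *
# per-row tool-frame arc step for a turn of 7.5 deg (radius 80)
d=np.radians(7.5)
# tool: -y tangent(+), x radial out; step expressed in axes before the turn
print("dx radial",80*(np.cos(d)-1),"dy",-80*np.sin(d))
s=sense();p=np.array(s["tool_pos"][:2])-[557,92.5];print(np.hypot(*p),np.degrees(np.arctan2(p[1],p[0])),s["wrist_force"])
w=s["tool_rot"];print(2*np.degrees(np.arctan2(w[2],w[1])))
```

```text
dx radial -0.6844110900951694 dy -10.442095377604126
78.77739543538134 26.965271169738134 [-0.81838201  0.7551575  -0.1615919 ]
29.193410184473304
```

Call:
step_arm(moves=[[0, -0.03, -0.7, 0, 0, 0, -5], [0, -0.03, -0.7, 0, 0, 0, -5], [0, -0.03, -0.7, 0, 0, 0, -5], [0, -0.03, -0.7, 0, 0, 0, -5], [0, -0.03, -0.7, 0, 0, 0, -5], [0, -0.03, -0.7, 0, 0, 0, -5], [0, -0.03, -0.7, 0, 0, 0, -5], [0, -0.03, -0.7, 0, 0, 0, -5]])

```text
t: 3.85
tool_pos: [585.7, 164.3, 398.7]
tool_rot: [0.001, 0.822, 0.57, 0.001]
wrist_force: [4.0, 0.8, -0.1]
width: 42.8
gripper_force: 1.2
```

Call:
step_arm(moves=[[0, -0.03, -0.7, 0, 0, 0, -5], [0, -0.03, -0.7, 0, 0, 0, -5], [0, -0.03, -0.7, 0, 0, 0, -5], [0, -0.03, -0.7, 0, 0, 0, -5], [0, -0.03, -0.7, 0, 0, 0, -5], [0, -0.03, -0.7, 0, 0, 0, -5], [0, -0.03, -0.7, 0, 0, 0, -5], [0, 0, 0, 0, 0, 0, 0]])

```text
t: 4.65
tool_pos: [537.2, 166.9, 398.5]
tool_rot: [0.001, 0.613, 0.79, 0.001]
wrist_force: [0.5, 0.6, 0.5]
width: 42.6
gripper_force: 0.0
```

Run:
```python
from h import *
s=sense();p=np.array(s["tool_pos"][:2])-[557,92.5];print(np.hypot(*p),np.degrees(np.arctan2(p[1],p[0])),s["wrist_force"],np.round(s["joints"],2))
w=s["tool_rot"];print(2*np.degrees(np.arctan2(w[2],w[1])))
b=cam("side");cv2.imwrite("pics/s2.png",cv2.resize(b["img"][90:250,190:350],None,fx=3.7,fy=3.7,interpolation=cv2.INTER_CUBIC)[:,:,::-1])
```

```text
76.95604557874923 104.92171127112347 [0.53957322 0.62799047 0.5313756 ] [ 0.24  0.33  1.49  0.    1.31 -0.01]
104.36881256786775
```

View pics/s2.png

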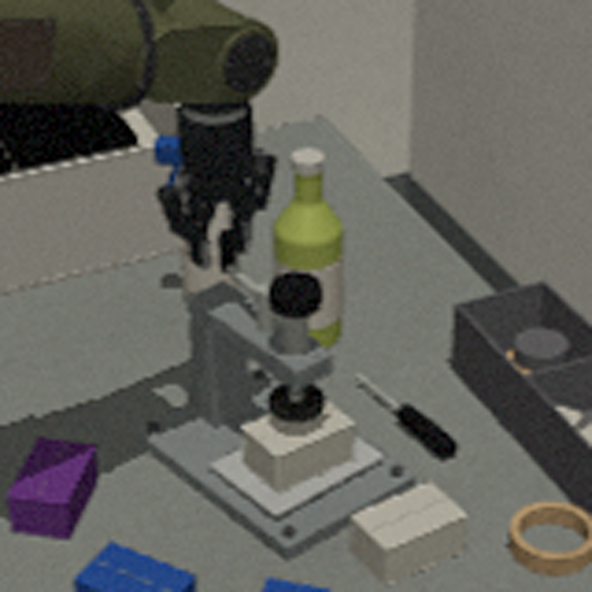

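The lever has followed the fingers. Its arm now points over the column, with the grip between the fingers at about (220,240). I'll ease it on to the stop, watching the force.

Call:
step_arm(moves=[[0, 0.1, -0.5, 0, 0, 0, -4], [0, 0, -0.35, 0, 0, 0, -3], [0, 0, 0, 0, 0, 0, 0]])

```text
t: 5.0
tool_pos: [529.3, 165.5, 397.4]
tool_rot: [0.0, 0.565, 0.825, 0.0]
wrist_force: [-0.0, 0.0, -0.6]
width: 42.5
gripper_force: 0.0
```

Call:
step_arm(moves=[[0, 0, -0.25, 0, 0, 0, 0], [0, 0, 0, 0, 0, 0, 0]])

```text
t: 5.2
tool_pos: [526.9, 164.8, 397.1]
tool_rot: [0.0, 0.564, 0.826, 0.0]
wrist_force: [0.9, 0.3, 0.5]
width: 43.1
gripper_force: 0.7
```

Call:
step_arm(moves=[[0, 0, -0.3, 0, 0, 0, 0], [0, 0, -0.3, 0, 0, 0, 0]])

```text
t: 5.4
tool_pos: [522.8, 163.3, 397.7]
tool_rot: [0.003, 0.564, 0.826, 0.005]
wrist_force: [49.0, 20.9, -14.1]
width: 43.2
gripper_force: 26.9
```

Call:
step_arm(moves=[[0, 0, -0.2, 0, 0, 0, 0], [0, 0, 0, 0, 0, 0, 0]])

```text
t: 5.6
tool_pos: [521.8, 163.0, 397.7]
tool_rot: [0.005, 0.564, 0.826, 0.007]
wrist_force: [54.5, 22.0, -17.0]
width: 42.9
gripper_force: 29.5
```

That is the far stop. Backing off, lifting and closing the fingers.

Call:
step_arm(moves=[[0, 0, 0.6, 0, 0, 0, 0], [0, 0, 0.8, 0, 0, 0, 0], [0, 0, 0, 0, 0, 0, 0], [0, 0, 0, -3, 0, 0, 0], [0, 0, 0, -3, 0, 0, 0], [0, 0, 0, -2.5, 0, 0, 0], [1, 0, 0, 0, 0, 0, 0]])

```text
t: 6.3
tool_pos: [531.9, 166.8, 485.3]
tool_rot: [0.002, 0.564, 0.826, 0.002]
wrist_force: [0.6, -0.7, 0.7]
width: 29.5
gripper_force: 0.0
```

Run:
```python
from h import *
from scipy.spatial.transform import Rotation as Ro
s=sense();w=s["tool_rot"];R=Ro.from_quat([w[1],w[2],w[3],w[0]])
p=s["tool_pos"];print(p,s["wrist_force"],R.inv().apply(np.array([569,49,450])-p))
a=cam("top");cv2.imwrite("pics/t2.png",cv2.resize(a["img"][140:260,165:305],None,fx=4.2,fy=4.2,interpolation=cv2.INTER_CUBIC)[:,:,::-1])
```

```text
[531.9008662  166.82871963 485.27839448] [ 0.59054787 -0.67270738  0.7016211 ] [-123.21740977   -8.6005102    35.32731478]
```

Call:
step_arm(moves=[[1, -4.1, -0.3, 0, 0, 0, 0], [1, -4.1, -0.3, 0, 0, 0, 0], [1, -4.1, -0.3, 0, 0, 0, 0], [1, 0, 0, 2, 0, 0, 0], [1, 0, 0, 1.5, 0, 0, 0], [1, 0, 0, 0, 0, 0, 0]])

```text
t: 6.95
tool_pos: [568.8, 48.9, 443.6]
tool_rot: [-0.002, 0.564, 0.826, -0.002]
wrist_force: [-0.0, 0.4, -0.2]
width: 0.0
gripper_force: 0.0
```

Run:
```python
from h import *
s=sense();print(s["tool_pos"],s["wrist_force"],s["width"])
b=cam("side");cv2.imwrite("pics/s3.png",cv2.resize(b["img"][90:250,190:350],None,fx=3.7,fy=3.7,interpolation=cv2.INTER_CUBIC)[:,:,::-1])
```

```text
[568.77636872  48.86343084 443.56720983] [-0.02778322  0.38325654 -0.2036081 ] 0.03513158436510523
```

View pics/s3.png

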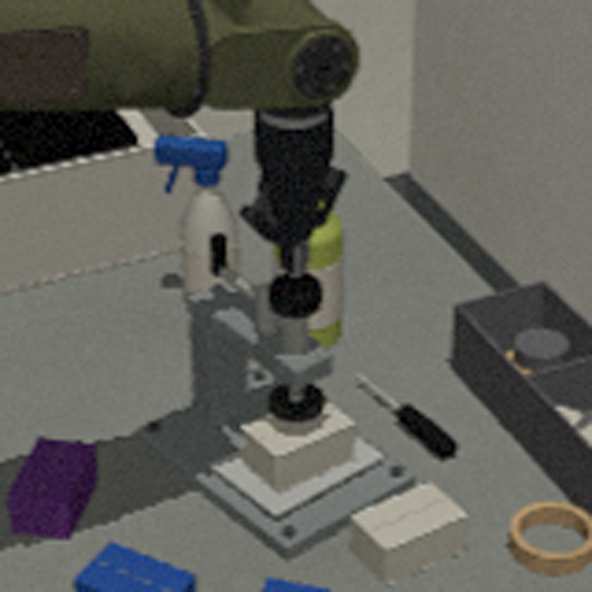

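The lever grip rests over the column at (218,250), and the closed fingertips stand just above the knob at (295,290). Pressing down in small steps.

Call:
step_arm(moves=[[1, 0, 0, 1.0, 0, 0, 0], [1, 0, 0, 0.5, 0, 0, 0], [1, 0, 0, 0, 0, 0, 0]])

```text
t: 7.3
tool_pos: [568.8, 49.4, 431.0]
tool_rot: [-0.0, 0.563, 0.826, -0.0]
wrist_force: [-0.1, -0.4, -0.8]
width: -0.2
gripper_force: 0.0
```

Call:
step_arm(moves=[[1, 0, 0, 0.3, 0, 0, 0], [1, 0, 0, 0, 0, 0, 0]])

```text
t: 7.5
tool_pos: [568.9, 49.3, 428.6]
tool_rot: [-0.0, 0.563, 0.826, -0.0]
wrist_force: [-0.5, -0.5, -0.4]
width: -0.6
gripper_force: 0.0
```

Call:
step_arm(moves=[[1, 0, 0, 0.3, 0, 0, 0], [1, 0, 0, 0, 0, 0, 0]])

```text
t: 7.7
tool_pos: [568.9, 49.2, 426.0]
tool_rot: [0.0, 0.563, 0.826, 0.0]
wrist_force: [0.3, -0.5, 4.9]
width: -0.2
gripper_force: 2.4
```

Call:
step_arm(moves=[[1, 0, 0, 0.4, 0, 0, 0], [1, 0, 0, 0.2, 0, 0, 0], [1, 0, 0, 0, 0, 0, 0]])

```text
t: 8.0
tool_pos: [568.9, 49.2, 420.1]
tool_rot: [0.0, 0.563, 0.826, 0.0]
wrist_force: [-1.5, -0.3, 5.6]
width: -0.3
gripper_force: 2.8
```

Call:
step_arm(moves=[[1, 0, 0, 0.2, 0, 0, 0], [1, 0, 0, 0, 0, 0, 0]])

```text
t: 8.2
tool_pos: [568.9, 49.2, 418.2]
tool_rot: [0.0, 0.563, 0.826, 0.0]
wrist_force: [-0.4, -0.6, 5.7]
width: 0.2
gripper_force: 2.9
```

Call:
step_arm(moves=[[1, 0, 0, 0.2, 0, 0, 0], [1, 0, 0, 0, 0, 0, 0]])

```text
t: 8.4
tool_pos: [568.9, 49.2, 416.3]
tool_rot: [0.0, 0.563, 0.826, 0.0]
wrist_force: [-0.3, 0.9, 6.2]
width: 0.1
gripper_force: 3.0
```

Call:
step_arm(moves=[[1, 0, 0, 0.2, 0, 0, 0], [1, 0, 0, 0, 0, 0, 0]])

```text
t: 8.6
tool_pos: [568.9, 49.2, 414.3]
tool_rot: [0.0, 0.563, 0.826, 0.0]
wrist_force: [-1.2, 0.5, 6.6]
width: -0.0
gripper_force: 3.1
```

Call:
step_arm(moves=[[1, 0, 0, 0.2, 0, 0, 0], [1, 0, 0, 0, 0, 0, 0]])

```text
t: 8.8
tool_pos: [568.9, 49.2, 412.3]
tool_rot: [0.0, 0.563, 0.826, 0.0]
wrist_force: [-1.2, 0.2, 6.8]
width: 0.2
gripper_force: 3.2
```

Call:
step_arm(moves=[[1, 0, 0, 0.2, 0, 0, 0], [1, 0, 0, 0, 0, 0, 0]])

```text
t: 9.0
tool_pos: [568.9, 49.2, 410.3]
tool_rot: [0.0, 0.563, 0.826, 0.0]
wrist_force: [-0.7, -0.6, 7.6]
width: -0.1
gripper_force: 3.4
```

Call:
step_arm(moves=[[1, 0, 0, 0.2, 0, 0, 0], [1, 0, 0, 0, 0, 0, 0]])

```text
t: 9.2
tool_pos: [568.9, 49.2, 408.4]
tool_rot: [0.0, 0.563, 0.826, 0.0]
wrist_force: [-1.5, 1.3, 6.9]
width: 0.2
gripper_force: 3.5
```

Call:
step_arm(moves=[[1, 0, 0, 0.2, 0, 0, 0], [1, 0, 0, 0, 0, 0, 0]])

```text
t: 9.4
tool_pos: [568.9, 49.3, 406.6]
tool_rot: [0.001, 0.563, 0.826, 0.0]
wrist_force: [-2.1, 0.8, 9.1]
width: 0.3
gripper_force: 4.6
```

Call:
step_arm(moves=[[1, 0, 0, 0.2, 0, 0, 0], [1, 0, 0, 0, 0, 0, 0]])

```text
t: 9.6
tool_pos: [568.9, 49.2, 404.8]
tool_rot: [0.001, 0.563, 0.826, 0.001]
wrist_force: [-3.6, 0.2, 9.8]
width: 0.2
gripper_force: 5.1
```

The foot met the carton at TCP z of about 407. The half-squeeze target is about 395.

Call:
step_arm(moves=[[1, 0, 0, 0.2, 0, 0, 0], [1, 0, 0, 0.2, 0, 0, 0], [1, 0, 0, 0.2, 0, 0, 0], [1, 0, 0, 0, 0, 0, 0]])

```text
t: 10.0
tool_pos: [568.8, 49.3, 399.1]
tool_rot: [0.001, 0.563, 0.826, 0.001]
wrist_force: [-4.8, -0.4, 13.7]
width: 0.0
gripper_force: 6.6
```

Call:
step_arm(moves=[[1, 0, 0, 0.2, 0, 0, 0], [1, 0, 0, 0.2, 0, 0, 0], [1, 0, 0, 0, 0, 0, 0], [1, 0, 0, 0, 0, 0, 0], [1, 0, 0, 0, 0, 0, 0]])

```text
t: 10.5
tool_pos: [568.8, 49.2, 395.6]
tool_rot: [0.001, 0.563, 0.826, 0.001]
wrist_force: [-5.2, 0.4, 15.4]
width: 0.1
gripper_force: 7.5
```

Run:
```python
from h import *
b=cam("side");s=sense();print(s["tool_pos"],s["wrist_force"],s["gripper_force"])
cv2.imwrite("pics/s4.png",cv2.resize(b["img"][140:250,215:325],None,fx=5,fy=5,interpolation=cv2.INTER_CUBIC)[:,:,::-1])
```

```text
[568.8201492   49.25551256 395.57407023] [-4.41580664  0.53862877 14.69841605] 7.533037922689285
```

View pics/s4.png

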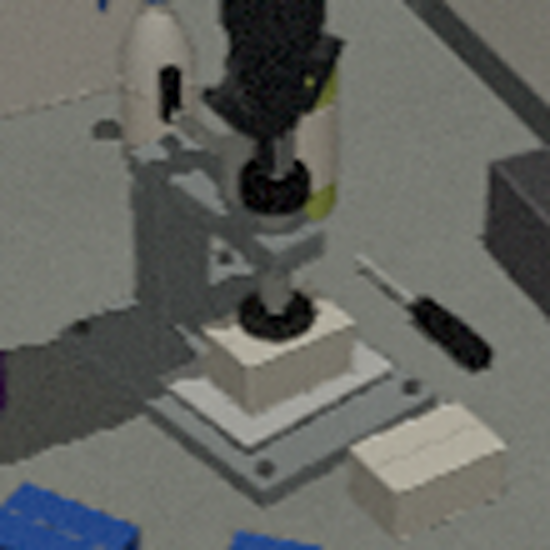

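The foot, at about (278,315), bears on the carton and the carton has not moved. The lever grip is at (170,90), over the column. The push is about 15 N, which matches a squeeze of about 11 mm.

```bash
python3 -c "
from rig import *
print(hand_in())"
```

```text
the job is handed in; nothing more can be done
None
```

I swung the cam lever to its far stop, and the arm is holding the knob down at about 15 N, with the foot on the carton and its spring squeezed about 11 mm of 24 (worked out from force and travel). In the last picture the carton and the goods in view look unmoved. I handed the job in at about 10.5 s; no verdict came back, and the push at the lever stop briefly read about 60 N at the wrist, taken by the fingertips.

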